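# Unclamp the lockring tool and hold it up to the inspection camera

### The job

Turn the brass hex nut on the cradle counter-clockwise by about a quarter turn so that its red keeper strap swings clear, then lift the steel lockring tool out and hold it in the air in front of the inspection camera: brass guide pin pointing straight into the lens along the camera's downward-slanting line of sight, pin tip centred in view and 90 mm from the glass. Finish while holding it there, still; nothing is put down or let go at the end. Leave the camera where it is set, and do not disturb the bottle, the bumper or the seat clamp.

Things in the scene. Friction and masses are not known exactly. Their poses are not given: they have to be found in the camera images.
- cradle: Fixed wooden base plate 150 (x, -105 to +45) by 100 (y) by 14 mm, yawed up to 0.5 rad. Origin on the table under a grey V-block 36 mm long, 20 mm wide (narrower than the tool, so fingers fit beside it). The tool lies along its x, axis 48 mm up, pin to +x; behind it a fence, top 40 mm up. A 16 mm post stands at x = -75 mm, behind the tool, and carries the keeper.
- keeper (a joint): Angle (rad) of red strap and brass nut (one piece) about the upright post; grows counter-clockwise from above, 0 to 1.65. At 0 the strap points along the cradle's +x over the tool, 3.6 mm above it, and bars lifting; at 1.57 it points along the cradle's +y, clear of the tool. Starts at 0 to 0.3. Friction about 0.12 N m; stays where left.
- keeper_nut (a point): Centre of the brass hex nut, on the post's axis, 84.5 mm above the table. Nut 25 mm across flats, 25 mm tall (72 to 97 mm up), on the strap. Frame turns with the keeper, z up: the strap (16 wide, 6 thick, 66 to 72 mm up) reaches 80 mm from the axis along +x, 10 mm along -x; two flats face +y and -y, the others 60 degrees round.
- lockring_tool: Steel cassette lockring tool, 70 mm long, about 150 g. Origin on its axis at mid-hex; x along the axis towards the brass pin, z up as it lies. Hex 25 mm across flats from x = -20 to +20 mm, two flats facing +y and -y (grip these from above), corners up and down (29 mm); dark splined nose 24 mm diameter to +32 mm; brass guide pin 10 mm diameter to +50 mm.
- pin_tip (a point): Centre of the end of the lockring tool's brass guide pin, 50 mm from the tool's origin along its +x; same axes as the tool.
- camera: White box 44 x 46 x 40 mm, orange stripe on top, black lens barrel 28 mm diameter. Origin: centre of the lens glass, 205 to 265 mm above the table. Looks along its -x: towards the robot (yawed up to 0.35 rad), 25 degrees downward; y level. Present the tool with its x along this x, pin tip at (-90, 0, 0) mm here. Hangs 100 mm in front of a fixed 342 mm column, by friction only.
- lube_bottle: Bystander: capped white lube bottle, 42 mm diameter, 120 mm tall, standing. Origin at the centre of its underside.
- bumper: Bystander: blue silicone bumper, 52 mm diameter, 18 mm high. Origin at the centre of its underside.
- seat_clamp: Bystander: aluminium seat clamp ring 39 mm diameter, 16 mm high, with a lug. Origin at the centre of the ring's underside.
There are look-alikes about, which are no part of the job. Of the things shaped like the lockring_tool, the steel one is meant. Of the things shaped like the cradle, the wooden one is meant.

How it is judged:
By the outcome, as a careful person would: the job done as asked, in the order asked, and still so for the second after the job is handed in, while the arm keeps its last pose, push and grip.
It also fails if it takes over 43 s, if anything falls off the work surface, if the arm or the gripper's body presses on something with over 40 N, if the wrist force passes 120 N, or if a joint passes its speed limit or range.

### The arm

A 6-joint arm with a two-finger parallel gripper is mounted at the origin on the work surface. World frame = base frame: x ahead of the robot, y to its left, z up, the work surface at z = 0. Lengths are in m, angles in degrees, forces in N, time in s.
With the tool pointing down it reaches from about 0.325 to 0.85 m from the base axis. Payload 15.5 kg.
Tool frame: the origin (TCP) lies midway between the tips of the shut fingers; the grasp point (between the pads) lies 19 mm behind it; z points along the fingers, y is the line along which they close (so a half turn about z gives the same grasp; the last joint's range is limited). The gripper opens to 91 mm and grips with 3 to 60 N. Pads are 32 mm wide; open, the fingers measure 118 mm over their backs; the gripper's body (76 mm by 178 mm) begins 60 mm behind the grasp point.
Start: joints at [-80.529, 28.281, 77.091, -0, 74.628, -5.472], TCP at [0.161, -0.604, 0.214] pointing down, gripper open.
Joint ranges: [-166.48, 166.48], [-47.26, 123.95], [12.59, 153.08], [-70.14, 250.14], [6.76, 159.57], [-176.63, 176.63]. Speed limits (degrees/s): [108.29, 108.29, 147.25, 172.46, 172.46, 172.46].

### API

Orientations are given as a 3x3 rotation matrix whose columns are the frame's x, y, z axes.
In Python, from bench import ctrl gives the robot as it stands. The module is installed in compiled form; this text tells all that it offers. Calls block until the motion is done:
- ctrl.goto(position, orientation): joint-space move of the TCP to a pose.
- ctrl.move_l(position, vel=0.15, ori=None, contact_N=None): straight line of the TCP; ori=None keeps the orientation; vel is the mean speed in m/s. With contact_N (N) it stops when the force on the tool has changed by that much, and returns True; else False.
- ctrl.movej(angles): joint-space move.
- ctrl.command_gripper(opening): opening from 0.0 (shut) to 1.0 (fully open); the grip force is fixed at half the most; returns when the fingers have stopped.
- ctrl.sleep(seconds).
- ctrl.ik(position, orientation): joint angles nearest the present ones, or None.
- ctrl.read_camera(name): name is "scene" or "top" or "wrist"; returns the picture (480x640x3 uint8, blue, green, red); there is no depth.
- ctrl.camera_params(name): a dict with "fx", "fy", "cx", "cy" (pixels), "D" ([k1, k2, p1, p2, k3] as OpenCV has them; the pictures are not rectified), "pose" (4x4, takes a point from camera to world coordinates); the wrist camera has in their place "T_tool_cam" (4x4, takes a point from camera to tool coordinates, whose origin is the TCP and whose axes are the flange's). Camera axes: x right, y up, looking along -z (the intrinsics and any distortion apply to the point x, -y, -z); pixel columns grow to the right and rows downward; lengths in m; the calibration is good to about 2 mm. A picture is of the moment at which its call begins: read the wrist's pose just before it. camera_params takes no time and is no camera call.
A pose or a line that the arm cannot do raises ctrl.MotionError and nothing moves.
- ctrl.sign_off(): hands the job in; it is judged then, once.
Readings, each from a call of its own:
- ctrl.current_t(): time.
- ctrl.current_q(): joint angles.
- ctrl.current_dq(): joint speeds.
- ctrl.current_effort(): joint torques, N m.
- ctrl.current_tool_pos(): TCP position.
- ctrl.current_eef_rot(): TCP orientation.
- ctrl.current_contact_force(): force on the tool from outside, world axes, zero at the start.
- ctrl.current_wrist_torque(): the same for the moment, N m.
- ctrl.current_grip_width(): opening from 0.0 (shut) to 1.0 (fully open).
- ctrl.current_grasp_force(): force on a finger pad.
Only numpy, scipy, OpenCV 4.12 (cv2) and the standard library are available. Lean on these libraries where they do the work, as an engineer would, in place of code of your own. Each camera call takes 0.05 s, during which the arm holds its last target. There are 200 camera calls.

## Working session

There is one attempt and no reset: what is moved stays moved. The work goes in short steps, each a Python script; the robot and the scene stay as the last script left them, time stands still between calls to the robot, and variables do not carry over. Pictures are saved under pics/ and viewed, at most 10 in all, crops included, and the job is handed in when it is done.

```bash
mkdir -p pics; python3 - <<'E'
from bench import ctrl
import cv2, numpy as np
np.set_printoptions(precision=4,suppress=True)
for n in ("scene","top","wrist"):
    im=ctrl.read_camera(n); cv2.imwrite(f"pics/{n}0.png",im); p=ctrl.camera_params(n)
    for k,v in p.items(): print(n,k,np.array(v).tolist() if np.ndim(v)<2 else np.array(v))
print(ctrl.current_t())
E
```

```text
scene fx 451.4438104756959
scene fy 451.4438104756959
scene cx 320.0923028583337
scene cy 241.7626795589228
scene D [-0.028205005330971124, 0.0, 0.0, 0.0, 0.0]
scene pose [[ 0.7075 -0.504   0.4954  1.0697]
 [ 0.7064  0.5238 -0.4761 -0.5133]
 [-0.0195  0.6868  0.7266  0.9217]
 [ 0.      0.      0.      1.    ]]
top fx 598.684014451081
top fy 598.684014451081
top cx 325.7166278139615
top cy 230.66700152095007
top D [0.01502162671466481, 0.0, 0.0, 0.0, 0.0]
top pose [[ 0.023   0.9943 -0.1037  0.3891]
 [-0.9997  0.022  -0.0114 -0.016 ]
 [-0.0091  0.1039  0.9945  1.9048]
 [ 0.      0.      0.      1.    ]]
wrist fx 382.48019984657213
wrist fy 382.48019984657213
wrist cx 320.19337018041995
wrist cy 245.2971979249741
wrist D [-0.045151369983508376, 0.0, 0.0, 0.0, 0.0]
wrist T_tool_cam [[ 0.0018  0.9661  0.2583  0.071 ]
 [ 1.     -0.0014 -0.0017 -0.0003]
 [-0.0013  0.2583 -0.9661 -0.1716]
 [ 0.      0.      0.      1.    ]]
0.15
```

View pics/scene0.png

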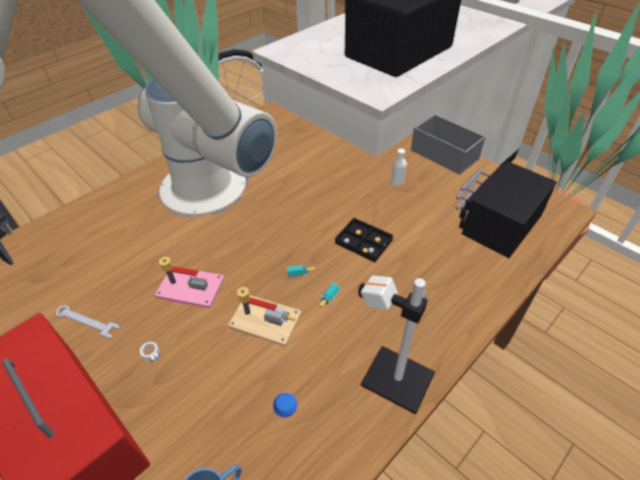

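View pics/top0.png

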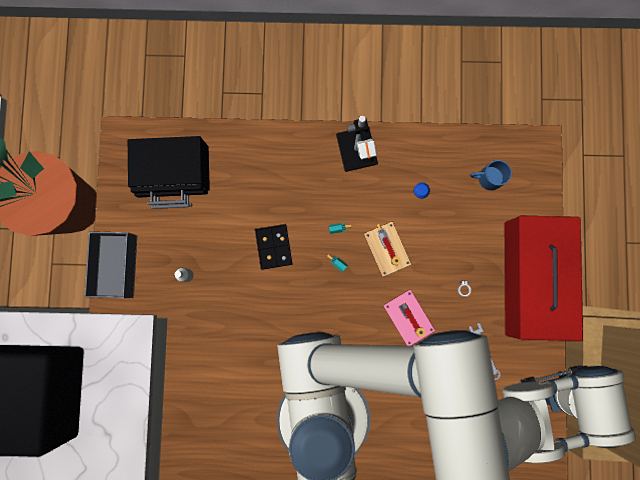

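The scene shows the wooden cradle at about (265,318), top (388,248), with the steel tool and brass nut. The pink cradle at scene (190,285), top (410,317), and the two teal tools at scene (298,270) and (330,294) are look-alikes. The camera head is at scene (378,292), top (366,149). The wooden cradle and steel tool fit the description, and I'll confirm them in a wrist close-up.

```bash
cat > h.py <<'E'
from bench import ctrl
import cv2, numpy as np
from scipy.spatial.transform import Rotation as R
np.set_printoptions(precision=4,suppress=True)
def shot(n):
    """picture + (K,D,pose)"""
    p=ctrl.camera_params(n)
    if n=="wrist":
        T=np.eye(4); T[:3,:3]=ctrl.current_eef_rot(); T[:3,3]=ctrl.current_tool_pos()
        P=T@np.array(p["T_tool_cam"])
    else: P=np.array(p["pose"])
    K=np.array([[p["fx"],0,p["cx"]],[0,p["fy"],p["cy"]],[0,0,1.]])
    return ctrl.read_camera(n),(K,np.array(p["D"]),P)
def rays(px,c):
    u=cv2.undistortPoints(np.array(px,float).reshape(-1,1,2),c[0],c[1]).reshape(-1,2)
    d=np.c_[u[:,0],-u[:,1],-np.ones(len(u))]@c[2][:3,:3].T
    return c[2][:3,3],d
def plane(px,c,z):
    o,d=rays(px,c); return o+d*((z-o[2])/d[:,2])[:,None]
def proj(X,c):
    Y=(np.atleast_2d(X)-c[2][:3,3])@c[2][:3,:3]; Y=Y*[1,-1,-1]
    return cv2.projectPoints(Y,np.zeros(3),np.zeros(3),c[0],c[1])[0].reshape(-1,2)
def tri(px,cams):
    A=np.zeros((3,3));b=np.zeros(3)
    for p,c in zip(px,cams):
        o,d=rays([p],c); d=d[0]/np.linalg.norm(d); M=np.eye(3)-np.outer(d,d); A+=M;b+=M@o
    return np.linalg.solve(A,b)
def down(yaw):
    """TCP pointing down, tool x at world angle yaw (y = x rotated -90)"""
    c,s=np.cos(yaw),np.sin(yaw); return np.array([[c,s,0],[s,-c,0],[0,0,-1.]])
E
python3 - <<'E'
from h import *
_,ct=shot("top");_,cs=shot("scene")
print("nut",tri([(397,261),(243,293)],[ct,cs]))
print("plate ctr",plane([(388,248)],ct,.014))
print("lens",tri([(363,155),(366,291)],[ct,cs]))
print("bottle",plane([(182,274)],ct,.1),"bumper",plane([(421,190)],ct,.018),"clamp",plane([(464,289)],ct,.016))
print("column top",tri([(362,119),(420,283)],[ct,cs]))
print(ctrl.current_eef_rot())
n=plane([(388,248)],ct,.014)[0]
# wrist views: camera is .07 in tool x from TCP, tilted
for yaw in (0.,np.pi,.3):
  for z in (.25,.3): 
    p=[n[0]-.1*np.cos(yaw)-.0,n[1]-.1*np.sin(yaw),z]; print(yaw,z,ctrl.ik(p,down(yaw)))
E
```

```text
nut [ 0.4917 -0.2103  0.0953]
plate ctr [[ 0.5354 -0.1925  0.014 ]]
lens [ 0.7704 -0.102   0.2584]
bottle [[0.4364 0.4345 0.1   ]] bumper [[ 0.7227 -0.2948  0.018 ]] clamp [[ 0.4119 -0.4314  0.016 ]]
column top [ 0.8553 -0.0873  0.342 ]
[[ 0.9662  0.2578 -0.0001]
 [ 0.2578 -0.9662  0.0005]
 [ 0.0001 -0.0005 -1.    ]]
0.0 0.25 [-31.0386  14.0202  94.3364  -0.      71.6434  58.9614]
0.0 0.3 [-31.0386  11.3493  89.6486  -0.      79.0021  58.9614]
3.141592653589793 0.25 [ -22.0014   29.8975   68.27     -0.       81.8325 -112.0014]
3.141592653589793 0.3 [ -22.0014   28.0799   63.8065   -0.       88.1136 -112.0014]
0.3 0.25 [-33.7284  15.4285  92.2788  -0.      72.2927  39.0829]
0.3 0.3 [-33.7284  12.8321  87.6448  -0.      79.5232  39.0829]
```

```bash
python3 - <<'E'
from h import *
import pickle
ctrl.goto([.50,-.20,.28],down(.3)); im,c=shot("wrist"); cv2.imwrite("pics/w1.png",im); pickle.dump((im,c),open("w1.pkl","wb"))
ctrl.goto([.56,-.12,.40],down(-.1)); im,c=shot("wrist"); cv2.imwrite("pics/w2.png",im); pickle.dump((im,c),open("w2.pkl","wb"))
# tilt to view the camera: tool z forward-down 
Rt=down(0.)@R.from_euler('y',-45,degrees=True).as_matrix()
print(Rt[:,2])
for p in ([.52,-.1,.30],[.5,-.1,.35],[.45,-.1,.35],[.55,-.15,.35]): print(p,ctrl.ik(p,Rt))
print(ctrl.current_t())
E
```

```text
[-0.7071  0.     -0.7071]
[0.52, -0.1, 0.3] [-11.8114  42.1387  52.6794 -10.7447 129.072   74.7682]
[0.5, -0.1, 0.35] [-12.1225  38.4768  52.5009 -11.6724 132.7791  73.3769]
[0.45, -0.1, 0.35] [-12.9766  33.8188  61.5043 -11.6816 128.351   73.4349]
[0.55, -0.15, 0.35] [-14.8302  44.4328  40.4857 -15.7024 138.0301  67.5895]
2.9417
```

View pics/w1.png

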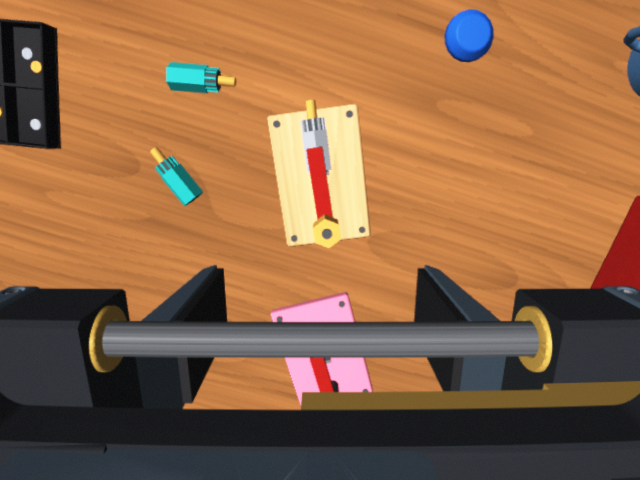

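View pics/w2.png

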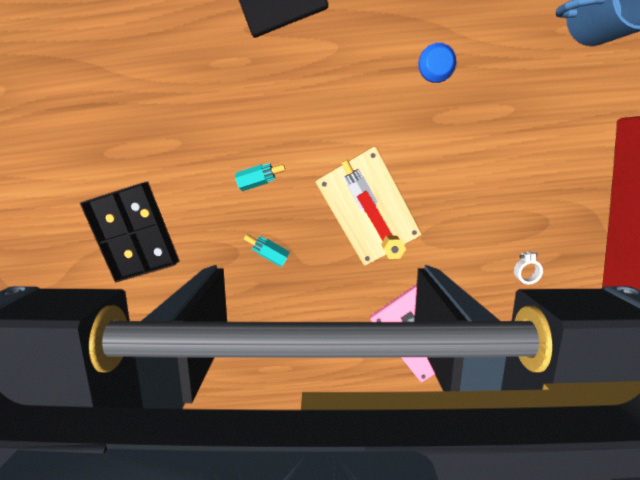

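w1 and w2 both show the wooden cradle: nut at (326,233) and (394,247), red strap, and steel tool with its pin tip near (311,102) and (347,163). The teal tools lie loose and the pink cradle is separate. Next I'll measure the masks and make a confirming crop.

```bash
cat > m.py <<'E'
from h import *
import pickle
from scipy.optimize import least_squares
def measure(f,roi,save=None):
    im,c=pickle.load(open(f,"rb")); x0,y0,x1,y1=roi
    sub=np.zeros(im.shape[:2],np.uint8); sub[y0:y1,x0:x1]=255
    hsv=cv2.cvtColor(im,cv2.COLOR_BGR2HSV)
    big=lambda m:max(cv2.findContours(m&sub,cv2.RETR_EXTERNAL,cv2.CHAIN_APPROX_NONE)[0],key=cv2.contourArea)
    plate=cv2.inRange(hsv,(15,40,185),(32,150,255)); brass=cv2.inRange(hsv,(19,150,90),(32,255,255))
    red=cv2.inRange(hsv,(0,180,90),(5,255,255))|cv2.inRange(hsv,(172,180,90),(180,255,255))
    pc=cv2.convexHull(big(cv2.morphologyEx(plate,cv2.MORPH_OPEN,np.ones((3,3)))))
    q=cv2.approxPolyDP(pc,8,True).reshape(-1,2)
    nc=big(brass); M=cv2.moments(nc); nut=np.array([M['m10']/M['m00'],M['m01']/M['m00']])
    rc=big(red)
    pins=[k for k in cv2.findContours(brass&sub,cv2.RETR_EXTERNAL,cv2.CHAIN_APPROX_NONE)[0] if k is not nc and 15<cv2.contourArea(k)<cv2.contourArea(nc)*.9]
    pins=sorted(pins,key=cv2.contourArea)
    if save:
        o=im.copy(); cv2.polylines(o,[q.reshape(-1,1,2)],1,(255,0,255),1); cv2.drawContours(o,[nc,rc]+pins[-1:],-1,(255,255,0),1)
        cv2.imwrite(save,np.hstack([cv2.resize(a[y0:y1,x0:x1],None,fx=3,fy=3) for a in (im,o)]))
    return im,c,q,nut,rc,pins,nc
if __name__=="__main__":
    nuts=[];cs=[]
    for f,roi in (("w1.pkl",(255,90,385,260)),("w2.pkl",(305,135,430,275))):
        im,c,q,nut,rc,pins,nc=measure(f,roi,"pics/crop_"+f[:2]+".png")
        P=plane(q,c,.014)[:,:2]; print(f,"corners",q.tolist(),"\n",P,"ctr",P.mean(0),"sides",np.linalg.norm(P-np.roll(P,-1,0),axis=1))
        S=plane(rc.reshape(-1,2),c,.072)[:,:2]; 
        vx,vy,_,_=cv2.fitLine(S.astype(np.float32),cv2.DIST_L2,0,.01,.01).ravel(); a=np.arctan2(vy,vx); print("strap ang",a,"+pi" )
        print("nut@.097",plane([nut],c,.097),"area",cv2.contourArea(nc))
        for p in pins: print("pin",cv2.contourArea(p),p.reshape(-1,2).mean(0),plane([p.reshape(-1,2).mean(0)],c,.05))
        nuts.append(nut);cs.append(c)
    print("nut tri",tri(nuts,cs))
E
python3 m.py
```

```text
w1.pkl corners [[269, 115], [307, 101], [356, 104], [368, 236], [287, 245]] 
 [[ 0.58   -0.1177]
 [ 0.6061 -0.1532]
 [ 0.6189 -0.2048]
 [ 0.4834 -0.2651]
 [ 0.4447 -0.177 ]] ctr [ 0.5466 -0.1836] sides [0.044  0.0532 0.1483 0.0962 0.1477]
strap ang 0.45888668 +pi
nut@.097 [[ 0.4982 -0.1997  0.097 ]] area 23.0
pin 18.5 [310.3091 105.8364] [[ 0.5995 -0.1598  0.05  ]]
w2.pkl corners [[376, 147], [420, 235], [400, 257], [364, 265], [315, 181]] 
 [[ 0.6178 -0.2066]
 [ 0.4835 -0.2647]
 [ 0.452  -0.2332]
 [ 0.4446 -0.1777]
 [ 0.5785 -0.1159]] ctr [ 0.5153 -0.1996] sides [0.1464 0.0446 0.056  0.1475 0.0989]
strap ang 0.45339045 +pi
nut@.097 [[ 0.4996 -0.1989  0.097 ]] area 27.0
nut tri [ 0.4961 -0.2006  0.0848]
```

View pics/crop_w1.png

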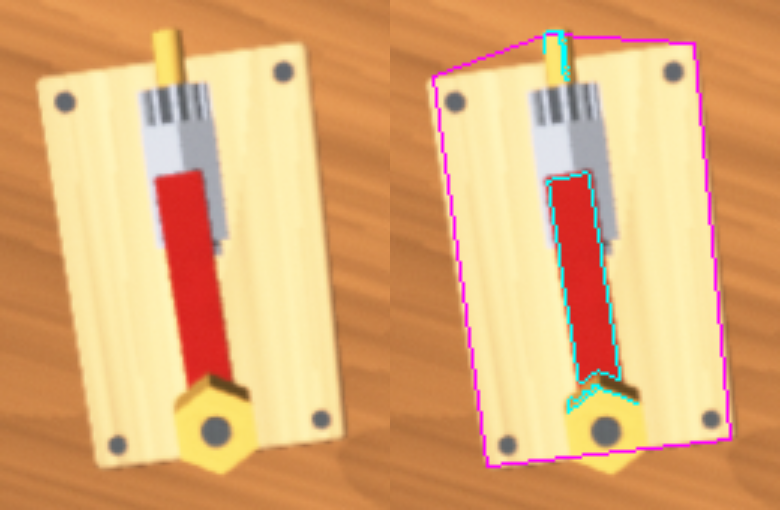

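The crop confirms it: wooden plate, steel hex with splined nose and brass pin under the red strap, brass nut at about (327,234) in w1. The plate corners give a 147 x 97 mm rectangle, yaw 0.418 rad, and put the post at (0.490,-0.2095). Next is turning the nut.

```bash
cat > geo.py <<'E'
from h import *
yaw=.418; ex=np.array([np.cos(yaw),np.sin(yaw)]); ey=np.array([-ex[1],ex[0]])
org=np.array([.5314,-.1912])+.03*ex
post=org-.075*ex
E
python3 - <<'E'
from geo import *
import pickle
im,c=pickle.load(open("w1.pkl","rb"))
print("nut",plane([(327,234)],c,.097)[0],"post",post,"pin tip",plane([(311,103.)],c,.048)[0],"nominal tip",org+.05*ex)
a=yaw+.045; z=.076
ctrl.goto([*post,.13],down(a)); ctrl.move_l([*post,z],vel=.1)
ctrl.command_gripper(0.0)
print("grip",ctrl.current_grip_width()*91,ctrl.current_grasp_force(),ctrl.current_contact_force(),ctrl.current_tool_pos())
q=np.array(ctrl.current_q()); q[5]-=np.degrees(1.57-.045); 
ctrl.movej(q)
print(ctrl.current_q(),ctrl.current_contact_force(),ctrl.current_wrist_torque(),ctrl.current_grip_width()*91)
ctrl.command_gripper(.6)
ctrl.move_l([*post,.13],vel=.2)
print(ctrl.current_t())
E
```

```text
nut [ 0.4897 -0.2109  0.097 ] post [ 0.4903 -0.2095] pin tip [ 0.6024 -0.1596  0.048 ] nominal tip [ 0.6045 -0.1587]
grip 24.755776754613503 29.997344845542102 [ 0.7182 -5.8652 -2.5682] [ 0.4906 -0.2101  0.076 ]
[-29.5637  31.452   98.4254  -0.0047  49.8578 -53.4556] [ 10.4     -1.0753 -10.3433] [-0.3932 -1.9226  0.0148] 24.42426218652615
8.25
```

```bash
python3 - <<'E'
from geo import *
import pickle
def view(cam,yawd,t):
    Rt=down(np.radians(yawd))@R.from_euler('y',t,degrees=True).as_matrix()
    Tc=np.array(ctrl.camera_params("wrist")["T_tool_cam"]); return cam-Rt@Tc[:3,3],Rt
ctrl.goto([*(org-.05*ex),.25],down(.3)); r=shot("wrist"); pickle.dump(r,open("w3.pkl","wb"))
for i,(cam,y,t) in enumerate([([.50,-.02,.47],-15,50),([.50,-.20,.47],15,50)]):
    p,Rt=view(np.array(cam),y,t); print(p,Rt[:,2],ctrl.ik(p,Rt))
    try: ctrl.goto(p,Rt)
    except ctrl.MotionError as e: print(e); continue
    r=shot("wrist"); pickle.dump(r,open(f"l{i}.pkl","wb"))
L=[pickle.load(open(f,"rb"))[0] for f in ("w3.pkl","l0.pkl","l1.pkl")]
cv2.imwrite("pics/l.png",np.vstack([np.hstack([cv2.resize(L[0],(400,300)),L[0][60:360,150:550]]),np.hstack([l[0:300,120:520] for l in L[1:]])]))
print(ctrl.current_t())
E
```

```text
[ 0.5827 -0.0426  0.3053] [ 0.7399 -0.1983 -0.6428] [ -5.7779   6.7778 118.273  -53.1647   8.8234 148.7949]
[ 0.5826 -0.1774  0.3038] [ 0.7399  0.1983 -0.6428] [-45.9984  13.6309 108.9026  62.9453  48.7909 -11.4413]
14.1083
```

View pics/l.png

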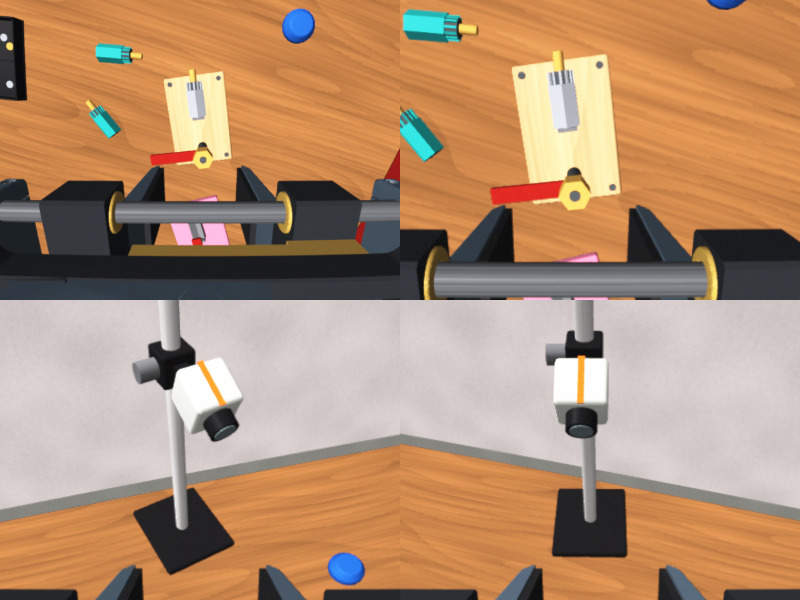

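The panels show the strap swung to cradle +y, clear of the tool. The lens glass is at about (342,132) in l0 and (300,130) in l1, with the orange stripe visible in both.

```bash
cat > lens.py <<'E'
from h import *
import pickle
E0=[];out=[];cs=[]
for f,(x,y) in (("l0.pkl",(342,128)),("l1.pkl",(300,126))):
    im,c=pickle.load(open(f,"rb")); cs.append(c); hsv=cv2.cvtColor(im,cv2.COLOR_BGR2HSV)
    sub=np.zeros(im.shape[:2],np.uint8); sub[y-80:y+30,x-60:x+60]=255
    m=cv2.inRange(hsv,(8,170,180),(22,255,255))&sub
    k=max(cv2.findContours(m,0,cv2.CHAIN_APPROX_NONE)[0],key=cv2.contourArea)
    P=k.reshape(-1,2).astype(float); mu=P.mean(0); v=np.linalg.svd(P-mu)[2][0]; v*=np.sign(v[1]); s=(P-mu)@v; h=(P-mu)@np.array([-v[1],v[0]])
    mid=(h.max()+h.min())/2*np.array([-v[1],v[0]])
    E0.append([mu+v*s.min()+mid,mu+v*s.max()+mid]); print(f,"stripe",np.array(E0[-1]).tolist())
    s4=cv2.resize(im[y-30:y+25,x-35:x+35],None,fx=5.5,fy=5.5,interpolation=cv2.INTER_CUBIC); out.append(s4)
    print(hsv[y-14:y+20:3,x-18:x+19:4,2])
E0=np.array(E0)
b=tri(E0[:,0],cs); f=tri(E0[:,1],cs); d=f-b; print("back",b,"front",f,"len",np.linalg.norm(d),"yaw of cam x",np.arctan2(-d[1],-d[0]),"slant",np.degrees(np.arcsin(d[2]/np.linalg.norm(d))))
cv2.imwrite("pics/lens.png",np.hstack(out))
E
python3 lens.py
```

```text
l0.pkl stripe [[319.5060613205929, 61.191050422976836], [342.8358627146519, 104.62529217881283]]
[[117 115  70  43  37  33  29  28 204 206]
 [114  55  51  53  39  35  31  26 189 209]
 [ 88  35  46  58  44  34  30  28  74 210]
 [ 35  34  40  52  51  37  34  20  18 209]
 [ 33  32  38  46  54  35 120  90  24 212]
 [103  32  37  42  62 117  62  60  98 214]
 [209  33  34  35  84  61  61  69 212 214]
 [212 108  20  99  60  62  82 210 215 216]
 [210 205  15  62  59 144 210 215 215 218]
 [212 211 137 127 199 209 212 216 215 216]
 [211 208 207 207 208 207 211 214 217 217]
 [208 209 208 207 209 210 209 210 213 214]]
l1.pkl stripe [[301.01885538535095, 55.90545590921303], [299.554442718725, 102.08101165677185]]
[[119  78  40  61  47  33  28  26  21 119]
 [121  40  39  60  45  31  28  21  16 112]
 [117  41  38  61  41  33  26  25  17 111]
 [118  42  40  60  42  31  24  23  18 110]
 [181  40  32  31  42  33  19  20  18 159]
 [211  39  47 126  71  71  86  50  14 205]
 [207  30  75  65  66  65  66  64  16 207]
 [210 162  51  66  65  66  65  65  21 213]
 [208 211 175  53  63  63  58  34 122 213]
 [208 213 213 209 207 170 136 130 129 212]
 [208 212 211 210 210 180 138 131 131 208]
 [211 210 212 211 212 185 140 131 134 208]]
back [ 0.8006 -0.1011  0.2993] front [ 0.7619 -0.1108  0.2812] len 0.04377836986246259 yaw of cam x 0.24572124123665934 slant -24.405097944806194
```

View pics/lens.png

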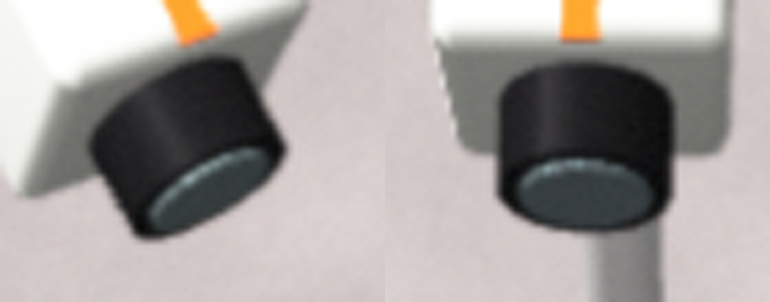

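```bash
python3 - <<'E'
from h import *
import pickle
cs=[pickle.load(open(f,"rb"))[1] for f in ("l0.pkl","l1.pkl")]
px=[(344.6,132.1),(300.9,130.9)]
L=tri(px,cs); print("lens",L,"reproj",[proj(L,c)[0]-p for c,p in zip(cs,px)])
mid=np.array([.7812,-.10595,.29025])
for ps in (.2,.246,.28):
    Rc=R.from_euler('zy',[ps,-np.radians(25)]).as_matrix()
    print(ps,"lens rel to stripe mid",Rc.T@(L-mid), "stripe dir",Rc.T@np.array([.0387,.0097,.0181]))
_,ct=shot("top");_,csn=shot("scene")
print(proj(L,ct),proj(L,csn),"t",ctrl.current_t())
E
```

```text
lens [ 0.7574 -0.1123  0.256 ] reproj [array([0.0352, 0.2546]), array([ 0.0405, -0.2555])]
0.2 lens rel to stripe mid [-0.0366  0.0009 -0.021 ] stripe dir [0.0438 0.001  0.    ]
0.246 lens rel to stripe mid [-0.0365  0.0026 -0.021 ] stripe dir [ 0.0438 -0.001   0.    ]
0.28 lens rel to stripe mid [-0.0364  0.0038 -0.021 ] stripe dir [ 0.0437 -0.0025  0.    ]
[[368.499  161.8094]] [[361.0483 290.5943]] t 14.2083
```

```bash
python3 - <<'E'
from geo import *
import pickle
im,c=pickle.load(open("w3.pkl","rb"))
hsv=cv2.cvtColor(im,cv2.COLOR_BGR2HSV)
m=cv2.inRange(hsv,(15,150,90),(32,255,255)); s=np.zeros_like(m); s[105:140,290:325]=255
k=max(cv2.findContours(m&s,0,cv2.CHAIN_APPROX_NONE)[0],key=cv2.contourArea).reshape(-1,2)
top=k[k[:,1]<=k[:,1].min()+1].mean(0); print("pin px",top,k.min(0),k.max(0))
tip=plane([top],c,.051)[0][:2]; print("tip",tip,"in cradle",(tip-org)@ex,(tip-org)@ey)
dx=np.clip((tip-org)@ex-.05,-.006,.006); o=org+dx*ex
ctrl.goto([*o,.12],down(yaw)); print(ctrl.current_q(),ctrl.current_t())
hit=ctrl.move_l([*o,.029],vel=.1,contact_N=8); print("hit",hit,ctrl.current_tool_pos())
if not hit:
    ctrl.command_gripper(0.0)
    print("grip",ctrl.current_grip_width()*91,ctrl.current_grasp_force(),ctrl.current_contact_force())
    p=ctrl.current_tool_pos(); ctrl.move_l([p[0],p[1],.20],vel=.15)
    r=shot("wrist"); pickle.dump(r,open("g.pkl","wb")); cv2.imwrite("pics/g.png",r[0])
    g=np.array(ctrl.current_tool_pos())+[0,0,.019]
    for X in ((.05,0,0),(.032,0,0)): print("pred",proj(g+down(yaw)@np.array(X),r[1]))
print(ctrl.current_grip_width()*91,ctrl.current_t())
E
```

```text
pin px [297.6471 105.4118] [290 105] [324 129]
tip [ 0.6068 -0.1483] in cradle 0.05628691994390396 0.008624535576275526
[-23.1981  31.5272  88.1025   0.1006  60.3737  42.805 ] 15.2667
hit False [ 0.5647 -0.1768  0.0296]
grip 24.95731368692932 29.94987414975185 [-0.6251  2.723   5.0536]
pred [[320.9677 197.755 ]]
pred [[320.8675 241.3198]]
24.630090088518934 18.2333
```

View pics/g.png

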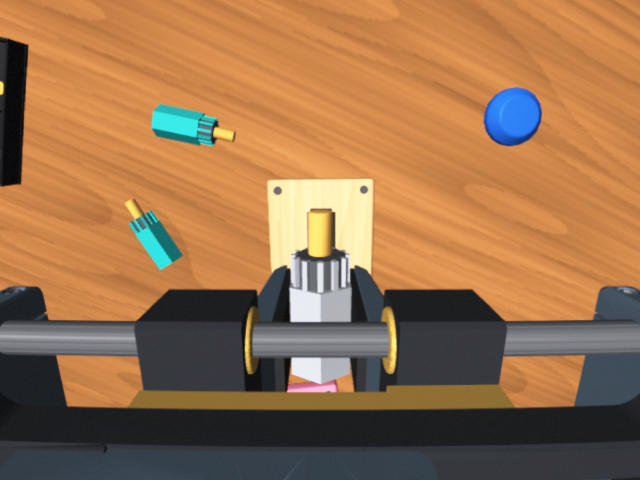

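The steel tool is held between the pads with its pin end at about (320,210). That is roughly 5 mm short of nominal, because the plate's wood polluted the earlier tip mask and the grasp sits forward on the hex. I'll compensate with the measured tip offset and move to the presentation pose.

```bash
cat > fin.py <<'E'
from geo import *
import pickle
psi=.25; L=np.array([.7574,-.1123,.256])
Rg=down(psi)@R.from_euler('y',25,degrees=True).as_matrix(); ux=Rg[:,0]
def tcp(tip,back=0): return L-(.09+back)*ux-Rg@np.array(tip)
E
python3 - <<'E'
from fin import *
im,c=pickle.load(open("g.pkl","rb")); g=c[2]@np.linalg.inv(np.array(ctrl.camera_params("wrist")["T_tool_cam"]))
row=lambda x,z:proj((g@np.array([x,0,z,1]))[:3],c)[0]
xs=np.linspace(.035,.055,81); xt=xs[np.argmin([abs(row(x,-.0184)[1]-210.5) for x in xs])]
print("tip x",xt)
for n,dx,dz in (("face bottom",0,.005),("face top",0,-.005),("pin base top",-.018,-.005),("nose front top",-.018,-.012),("hex rear ridge",-.07,-.0144),("hex front ridge",-.03,-.0144)): print(n,row(xt+dx,-.0184+dz))
tip=(xt,0,-.0184); print(ux,tcp(tip))
p=tcp(tip,.06); print(ctrl.ik(p,Rg),ctrl.ik(tcp(tip),Rg))
ctrl.goto(p,Rg); print(ctrl.current_contact_force())
ctrl.move_l(tcp(tip),vel=.06,ori=Rg,contact_N=10); ctrl.sleep(.5)
print("err",np.array(ctrl.current_tool_pos())-tcp(tip),R.from_matrix(Rg.T@ctrl.current_eef_rot()).as_rotvec())
w,cw=shot("wrist"); s,csn=shot("scene"); pickle.dump((w,cw,s,csn),open("f.pkl","wb"))
print("pred tip",proj(L-.09*ux,cw),proj(L,cw),"scene",proj(L-.09*ux,csn),proj(L,csn),ctrl.current_t())
a=cv2.resize(im[190:400,260:380],None,fx=2.85,fy=2.85,interpolation=cv2.INTER_CUBIC)[:598]
x,y=proj(L-.045*ux,csn)[0].astype(int)
b=cv2.resize(s[y-40:y+35,x-60:x+40],(400,300),interpolation=cv2.INTER_CUBIC)
d=cv2.resize(w[:,120:520],(400,480))[:298]
cv2.imwrite("pics/f.png",np.hstack([a,np.vstack([b,d])[:len(a)]])[:, :800])
E
```

```text
tip x 0.04475
face bottom [320.9761 208.3875]
face top [321.0583 212.5956]
pin base top [320.9522 256.5797]
nose front top [321.0095 261.7745]
hex rear ridge [320.7309 382.1581]
hex front ridge [320.9567 293.0789]
[0.8781 0.2242 0.4226] [ 0.6466 -0.1406  0.1824]
[-30.0218  24.3577 102.1936  28.3243  38.507   25.5952] [-25.8868  25.3094  94.6516  23.6168  42.9261  34.7883]
[ 0.7077 -0.7538 -0.6517]
err [-0. -0.  0.] [-0.  0.  0.]
pred tip [[320.6253 211.2436]] [[321.241  -38.5537]] scene [[323.0883 285.859 ]] [[361.0695 290.5939]] 20.6
```

View pics/f.png

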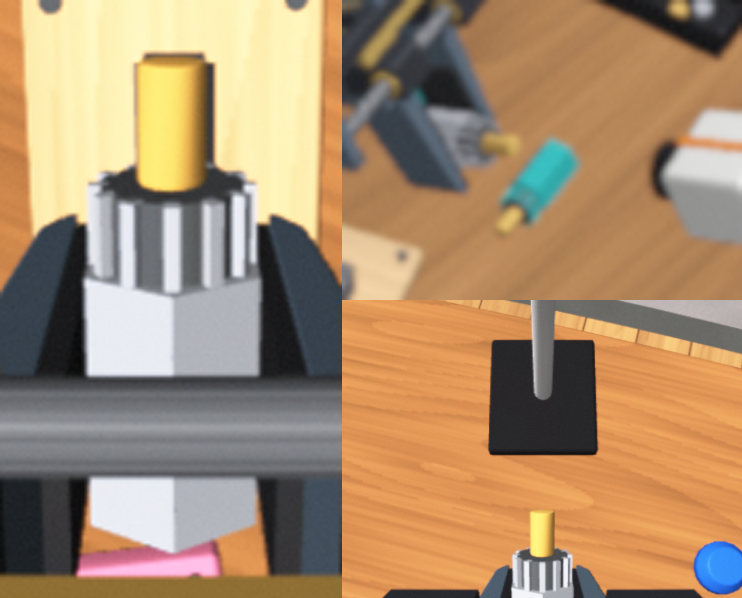

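```bash
python3 - <<'E'
from fin import *
w,cw,s,cs=pickle.load(open("f.pkl","rb")); t,ct=shot("top")
T=L-.09*ux; B=T-.018*ux; N=[T-.03*ux]
for n,im,c in (("scene",s,cs),("top",t,ct)):
    hsv=cv2.cvtColor(im,cv2.COLOR_BGR2HSV); m=cv2.inRange(hsv,(14,110,70),(32,255,255))
    x,y=proj(T,c)[0].round().astype(int); print(n,"tip",proj(T,c),"base",proj(B,c),"mid",proj(L-.045*ux,c),"axis",proj(L,c))
    for k in cv2.findContours(m[y-20:y+20,x-25:x+25].copy(),0,cv2.CHAIN_APPROX_NONE)[0]:
        if cv2.contourArea(k)>3: k=k.reshape(-1,2)+[x-25,y-20]; print(cv2.contourArea(k.reshape(-1,1,2)),k.min(0),k.max(0),k.mean(0))
# plate corners & lens bias of the fixed cameras, from wrist-measured points
P=np.array([[.579,-.117,.014],[.6184,-.2057,.014]]); print("plate corners scene",proj(P,cs),"top",proj(P,ct))
x,y=proj(L-.045*ux,cs)[0].astype(int); print(x,y)
x,y=proj(L-.045*ux,ct)[0].astype(int); u=cv2.resize(t[y-30:y+25,x-40:x+40],None,fx=5,fy=5,interpolation=cv2.INTER_CUBIC)
x2,y2=proj(B,cs)[0].astype(int); v=cv2.resize(s[y2-20:y2+35,x2-20:x2+60],None,fx=5,fy=5,interpolation=cv2.INTER_CUBIC)
print("crops",x-40,y-30,x2-20,y2-20); cv2.imwrite("pics/z.png",np.hstack([u,v]))
E
```

```text
scene tip [[323.0883 285.859 ]] base [[316.0703 284.9822]] mid [[341.4499 288.1503]] axis [[361.0695 290.5939]]
1320.5 [298 266] [347 305] [325.3189 288.2865]
top tip [[374.304 192.118]] base [[375.4443 198.0547]] mid [[371.4192 177.0943]] axis [[368.4844 161.8044]]
18.5 [373 191] [376 198] [374.4706 194.2941]
plate corners scene [[299.627  311.4193]
 [283.193  344.5599]] top [[364.3517 233.7579]
 [392.4946 222.0339]]
341 288
crops 331 147 296 264
```

View pics/z.png

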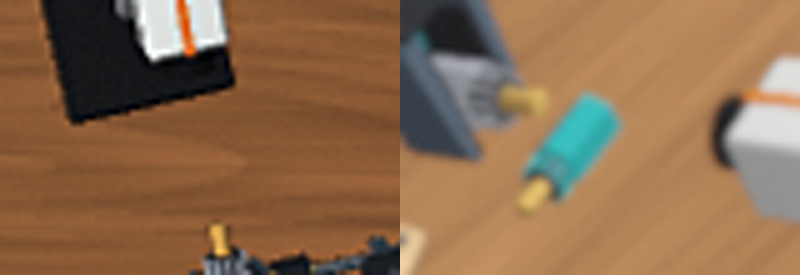

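The top crop shows the pin end at about (374,191), and the scene crop shows it at about (324.5,284) with the lens front near (360,290). Both are within a few px of prediction, so I'll cross-check tip against camera head differentially, using the stripe and pin centroids.

```bash
cat > cc.py <<'E'
from fin import *
w,cw,s,cs=pickle.load(open("f.pkl","rb")); t,ct=shot("top")
b=np.array([.8006,-.1011,.2993]); f=np.array([.7619,-.1108,.2812]); T=L-.09*ux; nz=-Rg[:,2]
def blob(im,lo,hi,ctr,r):
    hsv=cv2.cvtColor(im,cv2.COLOR_BGR2HSV); m=cv2.inRange(hsv,lo,hi); x,y=np.round(ctr).astype(int); o=np.zeros_like(m); o[y-r:y+r+1,x-r:x+r+1]=m[y-r:y+r+1,x-r:x+r+1]
    n,l,st,ce=cv2.connectedComponentsWithStats(o); k=[i for i in range(1,n) if st[i,4]>4]
    return [(st[i].tolist(),ce[i].round(2).tolist()) for i in k]
for n,im,c in (("scene",s,cs),("top",t,ct)):
    print(n,"stripe pred",proj([b,f,(b+f)/2],c).round(1).tolist(),blob(im,(6,170,150),(20,255,255),proj((b+f)/2,c)[0],13))
    pm=T-.009*ux+.004*nz; hsv=cv2.cvtColor(im,cv2.COLOR_BGR2HSV); x,y=proj(T,c)[0].round().astype(int)
    print("pin pred",proj([pm,T,T-.018*ux],c).round(1).tolist(),blob(im,(17,130,60),(32,255,255),proj(T-.009*ux,c)[0],11))
    if n=="scene": print(hsv[y-6:y+5,x-9:x+7,0],"\n",hsv[y-6:y+5,x-9:x+7,1])
E
python3 cc.py
```

```text
scene stripe pred [[385.3, 285.6], [364.2, 283.0], [374.5, 284.2]] []
pin pred [[318.8, 283.9], [323.1, 285.9], [316.1, 285.0]] [([317, 281, 9, 6, 38], [321.58, 283.82])]
[[113 114  12  14  12  11  12  14  15  15  15  15  15  14  15  15]
 [114  13  17  18  18  18  16  17  17  17  16  15  15  15  15  15]
 [120  16  18  19  19  20  19  19  20  19  19  17  15  15  15  15]
 [  0  15  18  19  19  20  20  20  20  20  20  18  15  14  15  15]
 [150  17  18  19  19  19  19  20  20  20  20  18  16  15  14  15]
 [120  14  18  18  19  19  19  19  20  20  20  18  15  14  15  16]
 [115 170  14  16  16  16  17  17  18  19  19  16  15  15  16  69]
 [113 114   0   9  12  11  14  15  15  16  16  15  15  15  44  88]
 [130 140 165   7  11  12  14  15  15  15  15  15  15  26  88  90]
 [  9   9  10  11  13  14  15  14  15  15  15  15  18  86  90  90]
 [ 13  13  14  14  14  15  15  15  15  15  14  16  82  90  90  90]] 
 [[ 17  11  12  32  34  45  82 119 131 132 131 132 132 133 133 132]
 [ 12  17  67  95 100  90  98 123 132 131 132 132 132 132 132 130]
 [  7  45 103 122 126 123 125 131 132 131 131 133 132 131 131 130]
 [  5  63 118 136 138 137 135 135 135 133 131 132 134 132 131 130]
 [  3  63 118 137 142 141 141 141 139 133 134 132 132 131 128 120]
 [  7  41 100 127 133 135 143 142 140 136 134 133 132 128 121  82]
 [ 14   8  47  71  82 103 130 140 138 135 133 132 131 124  89  29]
 [ 16  12   3  17  36  75 117 134 132 132 133 130 125  99  26 109]
 [ 11   6   9  26  53  86 120 131 130 129 130 130 112  38  90 158]
 [ 42  41  47  65  90 112 125 130 131 132 128 117  66  70 148 174]
 [101 100  99 106 118 125 129 130 130 131 120  80  50 136 172 180]]
top stripe pred [[365.6, 142.7], [368.5, 158.2], [367.1, 150.5]] [([366, 143, 4, 15, 22], [367.36, 150.32])]
pin pred [[375.1, 195.5], [374.3, 192.1], [375.4, 198.1]] [([373, 191, 4, 8, 22], [374.59, 194.64])]
```

```bash
cat > nb.py <<'E'
from fin import *
w,cw,s,cs=pickle.load(open("f.pkl","rb")); _,ct=shot("top")
s0=cv2.imread("pics/scene0.png"); t0=cv2.imread("pics/top0.png")
def blob(im,x,y,r,lo,hi):
    m=cv2.inRange(cv2.cvtColor(im,cv2.COLOR_BGR2HSV),lo,hi); o=np.zeros_like(m); o[y-r:y+r+1,x-r:x+r+1]=m[y-r:y+r+1,x-r:x+r+1]
    n,l,st,ce=cv2.connectedComponentsWithStats(o); i=1+np.argmax(st[1:,4]); return st[i].tolist(),ce[i].round(2)
# nut silhouette predicted (keeper at .04): hex prism corners, before turning
def hexp(z0,z1): 
    a=yaw+.04+np.radians(np.arange(0,360,60)); r=.0125/np.cos(np.pi/6)
    return np.array([[.4906+r*np.cos(k),-.2101+r*np.sin(k),z] for k in a for z in (z0,z1)])
for n,im,c,(x,y) in (("scene",s0,cs,(243,293)),("top",t0,ct,(397,261))):
    q=proj(hexp(.072,.097),c); hull=cv2.convexHull(q.astype(np.float32)); M=cv2.moments(hull)
    print(n,"nut pred bbox",q.min(0),q.max(0),"cen",M['m10']/M['m00'],M['m01']/M['m00'],"obs",blob(im,x,y,14,(19,120,50),(34,255,255)))
# bottle/bumper sanity in scene vs top: bumper top centre
bt=blob(t0,421,190,14,(105,150,80),(125,255,255))[1]; P=plane([bt],ct,.014)[0]
print("bumper from top",P,"scene pred",proj(P,cs)[0],"obs",blob(s0,285,404,20,(105,150,80),(125,255,255)))
# pin width in wrist pictures at rows along the pin vs prediction
Tc=np.array(ctrl.camera_params("wrist")["T_tool_cam"])
for n,im,c in (("g",pickle.load(open("g.pkl","rb"))[0],pickle.load(open("g.pkl","rb"))[1]),("f",w,cw)):
    G=c[2]@np.linalg.inv(Tc); hsv=cv2.cvtColor(im,cv2.COLOR_BGR2HSV)
    for x in (.042,.038,.034):
        ws=[]
        for dz in (0,-.004): 
            e=proj([(G@[x,sg*.005,-.0184+dz,1])[:3] for sg in (-1,1)],c); ws.append(abs(e[1,0]-e[0,0]))
        r=int(round(e[0,1])); line=cv2.GaussianBlur(hsv,(1,1),0)[r,295:345,1].astype(int)
        print(n,x,"row",r,"pred w z0/z-4mm",np.round(ws,2)); 
        if n=="f": print(line)
E
python3 nb.py
```

```text
scene nut pred bbox [235.8761 287.4798] [248.7882 303.8781] cen 242.32259650195505 295.65972058235394 obs ([237, 287, 12, 15, 112], array([242.77, 293.88]))
top nut pred bbox [390.6773 256.5432] [401.0534 265.6008] cen 395.8669895708898 261.0851116301021 obs ([392, 257, 9, 8, 40], array([395.68, 260.38]))
bumper from top [ 0.7235 -0.2958  0.014 ] scene pred [284.678  402.9476] obs ([274, 394, 22, 22, 390], array([284.79, 404.49]))
g 0.042 row 220 pred w z0/z-4mm [24.48 25.1 ]
g 0.038 row 230 pred w z0/z-4mm [24.32 24.94]
g 0.034 row 239 pred w z0/z-4mm [24.17 24.77]
f 0.042 row 220 pred w z0/z-4mm [24.48 25.1 ]
[156 158 158 159 159 158 159 157 157 158 159 158 160 155 141 132 130 126
 123 121 123 126 127 130 133 136 141 143 148 153 158 162 167 170 170 167
 165 165 160 157 160 159 157 159 158 159 160 159 158 159]
f 0.038 row 230 pred w z0/z-4mm [24.32 24.94]
[155 155 156 156 155 158 155 155 157 157 155 155 157 153 138 133 126 123
 123 121 123 126 128 132 136 138 143 148 152 157 163 167 171 169 169 167
 171 165 157 154 154 158 158 156 158 157 157 157 158 160]
f 0.034 row 239 pred w z0/z-4mm [24.17 24.77]
[157 158 156 161 155 155 155 156 155 155 155 152 155 152 139 131 127 126
 125 120 123 128 129 132 136 140 146 150 152 159 163 170 169 170 171 171
 172 162 161 158 159 157 157 156 155 155 159 158 159 159]
```

```bash
cat > pb.py <<'E'
from fin import *
w,cw,s,cs=pickle.load(open("f.pkl","rb")); _,ct=shot("top")
s0=cv2.imread("pics/scene0.png"); t0=cv2.imread("pics/top0.png")
C=np.array([[.579,-.117,.014],[.6184,-.2057,.014],[.4835,-.2649,.014],[.4447,-.1774,.014]])
for n,im,c,(x,y) in (("scene",s0,cs,(265,318)),("top",t0,ct,(388,248))):
    hsv=cv2.cvtColor(im,cv2.COLOR_BGR2HSV); m=cv2.inRange(hsv,(14,40,170),(34,135,255)); o=np.zeros_like(m); r=42; o[y-r:y+r,x-r:x+r]=m[y-r:y+r,x-r:x+r]
    o=cv2.morphologyEx(o,cv2.MORPH_OPEN,np.ones((3,3)))
    k=max(cv2.findContours(o,0,cv2.CHAIN_APPROX_NONE)[0],key=cv2.contourArea); h=cv2.convexHull(k).reshape(-1,2)
    P=proj(C,c)
    print(n,"plate pred",P.round(1).tolist(),"obs",[h[np.argmin(np.linalg.norm(h-p,axis=1))].tolist() for p in P],"hull",h.tolist())
hsv=cv2.cvtColor(s,cv2.COLOR_BGR2HSV); print(hsv[277:291,360:392:2,0]); print(hsv[277:291,360:392:2,1])
E
python3 pb.py
```

```text
scene plate pred [[299.6, 311.4], [283.2, 344.6], [226.7, 325.2], [245.3, 294.7]] obs [[306, 276], [306, 359], [223, 359], [223, 283]] hull [[306, 276], [306, 359], [223, 359], [223, 283], [225, 278], [226, 276]]
top plate pred [[364.4, 233.8], [392.5, 222.0], [410.8, 264.9], [382.9, 276.6]] obs [[366, 237], [389, 224], [408, 261], [386, 273]] hull [[389, 224], [394, 227], [396, 231], [404, 249], [407, 256], [408, 259], [408, 261], [406, 266], [404, 267], [390, 273], [386, 273], [380, 271], [379, 269], [375, 260], [368, 244], [366, 239], [366, 237], [369, 231], [383, 225], [386, 224]]
[[ 15  15  15  14  14  12  30  30  30  23  15  19  15  15  14  13]
 [ 15  14  14  14  13  17  45  45  45  40  30  30  30  20  30  20]
 [ 15  14  14  14  13  23  45  45  45  30  45  45  45  30  45  30]
 [ 15  14  14  14  12  30  30  30  30  30  45  30  45  45  60  45]
 [ 15  14  14  14  12  11  12  17  18  30  45  45  40  45  45  45]
 [ 14  13  13  14  11  10  12  12  12  12  14  17  20  30  45  60]
 [ 14  12  12  14  13  13  13  12  11  10  11  11  12  12  45  30]
 [ 13   8  10  11  12  11  12  12  13  
[... 669 characters left out ...]
   2   2   2   2   2   1   2]
 [131 131 133 138  44  13  11   8   6   2   2   2   3   2   2   2]
 [132 128 140 167  99  64  59  41  30  15  13  10   7   3   2   1]
 [130 120 156 162 154 139 136 106  90  70  61  51  32  16   2   2]
 [123  65 112  81  91  99 115 125 142 142 136 124  94  49   4   2]
 [104  24  19  16  20  25  34  53  76  95 102 123 137  58   6   2]
 [ 70  16   3   2   3   3   7  13  18  24  26  44  61  30   2   2]
 [ 25   4   3   1   2   2   1   3   3   5   5   8  12   9   2   2]
 [ 30   5   1   2   2   3   2   1   2   2   2   2   2   2   2   1]
 [  7   2   2   2   2   2   2   2   1   2   2   1   2   2   2   2]
 [  0   3   2   2   1   1   2   1   2   2   2   2   2   2   2   2]]
```

```bash
python3 - <<'E'
from fin import *
cs=pickle.load(open("f.pkl","rb"))[3]; _,ct=shot("top")
X=L.copy(); J=[];r=[]
for c,d,s in ((cs,(.4,1.3),.5),(ct,(.65,.57),.4)):
    j=np.array([(proj(X+e,c)-proj(X-e,c))[0]/2 for e in np.eye(3)*.001]).T; print(j.round(3)); J.append(j/s); r+=list(np.array(d)/s)
J=np.vstack(J); r=np.array(r)
print("raw mm",np.linalg.lstsq(J,r,rcond=None)[0],"with 2mm prior",np.linalg.solve(J.T@J+np.eye(3)/4,J.T@r))
E
```

```text
[[ 0.409  0.361  0.025]
 [ 0.303 -0.313 -0.331]]
[[ 0.006 -0.357  0.022]
 [-0.351 -0.007 -0.078]]
raw mm [ 0.3282 -0.7875 -3.0899] with 2mm prior [ 0.4093 -0.9353 -1.9306]
```

```bash
python3 - <<'E'
from fin import *
p=tcp((.04475,0,-.0184))+np.array([.0003,-.0008,-.0019])
ctrl.move_l(p,vel=.03,ori=Rg); ctrl.sleep(.6)
print(np.array(ctrl.current_tool_pos())-p,np.abs(ctrl.current_dq()).max(),ctrl.current_grip_width()*91,ctrl.current_grasp_force(),ctrl.current_t())
print(ctrl.sign_off())
E
```

```text
[-0.  0. -0.] 0.060917405187785045 25.063153628145702 29.941011100891046 21.7
the job is handed in; nothing more can be done
None
```

The nut is turned to about 1.57 rad so the strap is clear, and the steel tool is held still with its pin pointing into the lens; I handed the job in at 21.7 s. The tip should be centred and 90 mm from the glass to within 2–3 mm, which is how far the camera views disagreed before a last 2 mm correction that I did not check with another picture.

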